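# Put the washed julienne insert away in its storage tray

### The arm

A 6-joint arm with a two-finger parallel gripper is mounted at the origin on the work surface; the furniture and walls round the work are solid. World frame = base frame: x ahead of the robot, y to its left, z up, the work surface at z = 0. Lengths are in m, angles in rad, forces in N, time in s.
With the tool pointing down it reaches from about 0.3 to 0.95 m from the base axis. Payload 3.1 kg.
Tool frame: the origin (TCP) lies between the finger pads; the fingertips stand 25 mm ahead of it and the grasp point (between the pads) lies 6 mm ahead of it; z points along the fingers, y is the line along which they close (so a half turn about z gives the same grasp; the last joint's range is limited). The gripper opens to 85 mm and grips with 20 to 120 N. Pads are 22 mm wide; open, the fingers measure 114 mm over their backs; the gripper's body (76 mm by 85 mm) begins 54 mm behind the grasp point. The pads swing forward as they close: fully open they stand 13 mm farther back than shut.
Start: joints at [-1.342, 0.308, 1.634, -0, 1.2, -0.07], TCP at [0.184, -0.597, 0.256] pointing down, gripper open.
Joint ranges: [-3.06, 3.06], [-0.79, 1.96], [0.05, 2.63], [-1.19, 4.34], [0.05, 2.64], [-2.94, 2.94]. Speed limits (rad/s): [2.79, 2.79, 3.14, 3.14, 3.14, 3.14].

### API

Orientations are given as a rotation vector (axis times angle).
In Python, from station import state, capture, get_calibration, finish_job gives the robot as it stands.
- The arm moves only by the tool move_arm, never from a script. Its argument "motion" is one flat list of numbers, 6 for each row, row after row: the shift along the tool's x, y, z in m, then the turn, a rotation vector about the tool's x, y, z in rad. In form: [dx, dy, dz, wx, wy, wz, dx, dy, dz, wx, wy, wz, ...]. A call has 1 to 10 rows; each row is the pose to reach, as a shift and turn from the pose commanded when the call began, along the tool's axes at that moment; what a row does not reach only later rows make up. A row lasts 1/8 s, in which the tool goes at most 62.5 mm and 10.7 degrees, less where a joint would pass 70% of its speed; a pose out of reach is approached as far as the arm can. A call with a gripper value outside its range is refused whole. "grip" is the finger opening in m, from 0 to 0.0854, set as the call begins (left out, the last holds). The fingers move at their own pace and stop on an object; the grip force is fixed at half the most. Time passes only in rows, so rows that repeat a pose let the fingers close. It gives the time, the measured TCP pose, the force, the opening and the grip force at its end, in the units of the state.
- state(): the state, without advancing time (a new reading comes with each control period).
- capture(name): name is "side" or "top"; returns the picture (400x640x3 uint8, red, green, blue); there is no depth.
- get_calibration(name): a dict with "K" (3x3 intrinsics, pixels), "k1" (the pictures are not rectified: a ray, as slopes to the right and down, at radius r is drawn at 1 + k1 r^2 times it, then the intrinsics apply), "extrinsics" (4x4, takes a point from world to camera coordinates). Camera axes: x right, y down, z forward; pixel columns grow to the right and rows downward; lengths in m; the calibration is good to about 2 mm. A picture is of the moment at which its call begins. get_calibration takes no time and is no camera call.
- finish_job(): hands the job in; it is judged then, once.
The state is a dict: "time_s": time; "joints": joint angles; "qd": joint speeds; "joint_efforts": joint torques, N m; "tool_pos": TCP position; "tcp_rot": TCP orientation; "contact_force": force on the tool from outside, world axes, zero at the start; "ft_torque": the same for the moment, N m; "grip_width": opening from 0.0 (shut) to 1.0 (fully open); "gripper_force": force on a finger pad.
Only numpy, scipy, OpenCV 4.12 (cv2) and the standard library are available. Lean on these libraries where they do the work, as an engineer would, in place of code of your own. Each camera call takes 0.05 s, during which the arm holds its last target. There are 200 camera calls.

### The job

Put the washed julienne insert away: take it out of the drying rack, lay it flat on the bare worktop with its grip upwards and let go, so that you can take it anew by the grip; then lay it in the tray's empty wide bay, tongue under the lip, and press the other end down until it lies flat and the spring catch has snapped over it. Keep the fingers off the blade, leave the coaster standing in the rack and do not shift the other things around.

Things in the scene. Friction and masses are not known exactly. Their poses are not given: they have to be found in the camera images.
- insert: Julienne insert: flat black plastic frame 150 x 76 x 8 mm, loose, about 140 g. Origin: centre of its underside; x lengthwise towards the end with the tongue, y across, z out of the upper face (blade and grip side). It starts on one long edge in the rack, y axis down, upper edge 89 mm above the worktop, and may lean up to 8 degrees between the pins.
- insert_grip (a point): A point in the insert's pinch grip, 20 mm above the underside, axes as the insert's. The grip is an upright bar on the upper face, 44 mm along x, 12 mm wide along y, its top 31 mm above the underside; its middle is 10 mm from the insert's centre, away from the tongue.
- insert_tongue (a point): Middle of the tip of the insert's tongue. The tongue juts 12 mm from the middle of the +x end: 36 mm wide, 5 mm thick, flush with the underside; its tip is 87 mm from the insert's origin.
- blade: Sharp steel blade and teeth on the insert's upper face: x 22 to 60 mm, y -24 to 24 mm of the insert, up to 3 mm proud of the frame. Origin and axes are the insert's.
- rack: Fixed wire drying rack 130 x 140 mm, origin under its centre. Two rows of upright pins (x = -41 and 41 mm, tops 55 mm up) form six slots along x, 18.5 mm apart, 13.5 mm clear, bottom 13 mm up. The insert stands in the slot at y = -46 or y = 28 mm, its x along the rack's x, grip towards the rack's +y; a coaster stands in the other.
- coaster: Bystander: checkered coaster, 95 x 95 x 6 mm, loose, standing on edge in the rack. Origin: centre of one face.
- tray: Fixed grey storage tray 196 x 148 mm, origin under its centre, walls 18 mm high; x runs from the end with the spring catches to the end with the lips. Bays along x: a wide empty one, and a narrow one at -y that is already full. Rack and tray stand one left, one right of the robot's middle, either way round; the worktop half-way between them is clear for 160 x 140 mm.
- bay (a point): Centre of the wide bay's floor, 8 mm above the worktop: home of the insert's origin, axes as the tray's. The bay is 84 mm wide; along x it runs from the near wall at -77 mm to the lip's front face at 76.5 mm.
- lip (a point): Home of the tongue's tip: 87 mm along the tray's x from the bay's centre, 2.5 mm above the bay's floor. A fixed lip bridges the far end from 76.5 mm on, its underside 9.5 mm and its top 14.5 mm above the bay's floor; the pocket under it is 45 mm wide and 17 mm deep.
- catch (a joint): Spring catch, middle of the wide bay's near end, 24 mm wide, top 26 mm above the bay's floor. 0 m: shut; to 0.008: pushed outwards (tray's -x). Its nose reaches in to x = -71.5 mm of the bay, 9.5 mm above the floor, with a steep ramp on top: the insert's near end, pressed down with 5 to 15 N, pushes it back, and it snaps over the frame once that lies on the floor.
- tumbler: Bystander: drinking glass, 81 mm across, 93 mm high; origin under its centre.
- tin: Bystander: food tin, 75 mm across, 58 mm high; origin under its centre.
- jar_a: Bystander: spice jar, 41 mm across, 105 mm high; origin under its centre.
- jar_b: Bystander: spice jar, 41 mm across, 105 mm high; origin under its centre.
- shaker: Bystander: glass shaker, 44 mm across, 90 mm high; origin under its centre.
There are look-alikes about, which are no part of the job. What is shaped like the insert but purple is not meant.

How it is judged:
By the outcome, as a careful person would: the job done as asked, in the order asked, and still so for the second after the job is handed in, with the robot touching nothing.
It also fails if it takes over 72 s, if anything falls off the work surface, if the arm or the gripper's body presses on something with over 40 N, if the wrist force passes 120 N, or if a joint passes its speed limit or range.

## Working session

There is one attempt and no reset: what is moved stays moved. The work goes in short steps, Python scripts to look and compute and a tool call to move; the robot and the scene stay as the last step left them, time stands still between calls to the robot, and variables do not carry over. Pictures are saved under pics/ and viewed, at most 10 in all, crops included, and the job is handed in when it is done.

Besides the shell and the picture viewer there is one more tool, called after "Emit:" as name(argument=value, ...) on one line, values as JSON. move_arm: Moves the arm, as the interface text tells. Its arguments: {"type":"object","properties":{"motion":{"type":"array"},"grip":{"type":"number"}},"required":["motion"]}

```bash
mkdir -p pics; ls; cat > h.py <<'E'
import numpy as np, cv2
from scipy.spatial.transform import Rotation as R
from station import state, capture, get_calibration
def cal(n):
    c=get_calibration(n); return np.array(c["K"]),c["k1"],np.array(c["extrinsics"])
def proj(n,P):
    K,k,E=cal(n); P=np.atleast_2d(P)@E[:3,:3].T+E[:3,3]; s=P[:,:2]/P[:,2:]
    s=s*(1+k*(s**2).sum(1,keepdims=True)); return s@K[:2,:2].T+K[:2,2]
def ray(n,uv):
    K,k,E=cal(n); d=cv2.undistortPoints(np.array(uv,float).reshape(-1,1,2),K,np.array([k,0,0,0.])).reshape(-1,2)
    d=np.c_[d,np.ones(len(d))]@E[:3,:3]; return -E[:3,:3].T@E[:3,3],d
def onz(n,uv,z):
    o,d=ray(n,uv); return o+d*((z-o[2])/d[:,2])[:,None]
def tri(uv1,uv2):
    a,d=ray("side",uv1);b,e=ray("top",uv2);out=[]
    for x,y in zip(d,e):
        s=np.linalg.lstsq(np.c_[x,-y],b-a,rcond=None)[0]; p,q=a+s[0]*x,b+s[1]*y
        out.append(np.r_[(p+q)/2,np.linalg.norm(p-q)])
    return np.array(out)
E
python3 - <<'E'
from h import *
for n in("side","top"):
    cv2.imwrite(f"pics/{n}0.png",capture(n)[:,:,::-1]); print(n,cal(n), ray(n,[[320,200]])[0])
print(state())
E
```

```text
pics
side (array([[482.19178111,   0.        , 313.10921519],
       [  0.        , 482.19178111, 204.78342123],
       [  0.        ,   0.        ,   1.        ]]), -0.04445146307782226, array([[-0.84076345, -0.5413458 ,  0.0078453 ,  0.39333138],
       [-0.34457782,  0.52387411, -0.77898783,  0.25015254],
       [ 0.41759184, -0.65764781, -0.62698996,  1.10172566],
       [ 0.        ,  0.        ,  0.        ,  1.        ]])) [-0.04317599  0.80642733  0.88255091]
top (array([[440.04509106,   0.        , 320.75021851],
       [  0.        , 440.04509106, 197.09438989],
       [  0.        ,   0.        ,   1.        ]]), 0.020893346046164767, array([[-0.02944839, -0.99954789, -0.00606705, -0.0325577 ],
       [-0.99485789,  0.02989758, -0.09676731,  0.49958171],
       [ 0.09690495,  0.00318622, -0.99528854,  1.25388121],
       [ 0.        ,  0.        ,  0.        ,  1.        ]])) [ 0.37454673 -0.0514744   1.29611925]
{'time_s': 0.1, 'joints': array([-1.34171265e+00,  3.08922387e-01,  1.63506299e+00,  1.61076008e-05,
        1.19972264e+00, -6.96992638e-02]), 'qd': array([ 0.00017423,  0.00116702, -0.0038464 , -0.00077624, -0.00081318,
        0.00152289]), 'joint_efforts': array([-5.22867813e-04, -4.16408622e+01, -2.77644593e+01, -3.68316466e-05,
        4.03110345e-03,  1.48838348e-05]), 'tool_pos': array([ 0.18379225, -0.59663178,  0.25515732]), 'tcp_rot': array([-3.10451608e+00, -4.67260258e-01,  2.40864530e-04]), 'contact_force': array([-0.11764234,  0.05232942,  0.03643524]), 'ft_torque': array([-0.02676738,  0.00103173,  0.00135321]), 'gripper_force': 0.0, 'grip_width': 0.9969608721091455}
```

View pics/top0.png

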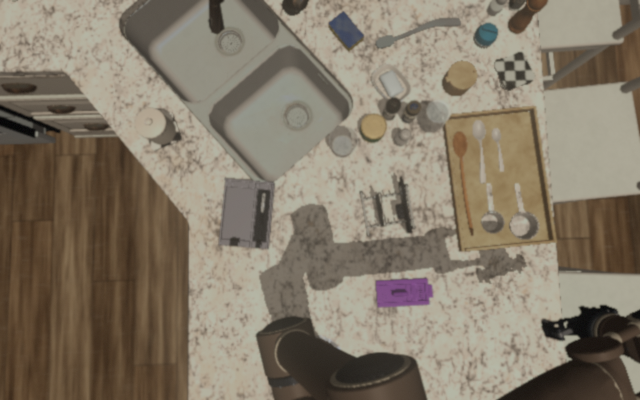

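View pics/side0.png

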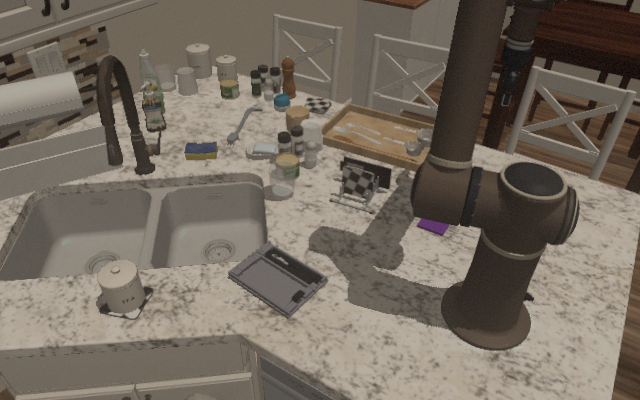

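The top view shows the tray at about (247,212), the rack at about (388,207) with the coaster at (378,210) and a black insert at (402,203). The purple decoy is at (404,292), and there is clear worktop near (318,210).

```bash
python3 - <<'E'
from h import *
t=cv2.imread("pics/top0.png");s=cv2.imread("pics/side0.png")
f=lambda a:cv2.resize(a,(400,300),interpolation=cv2.INTER_CUBIC)
b=lambda a:cv2.convertScaleAbs(a,alpha=1.5,beta=15)
m=np.vstack([np.hstack([f(t[172:247,348:448]),f(t[175:250,200:300])]),np.hstack([f(s[145:220,315:415]),f(s[240:318,225:329])])])
cv2.imwrite("pics/z0.png",b(m))
E
```

```text
(no output)
```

View pics/z0.png

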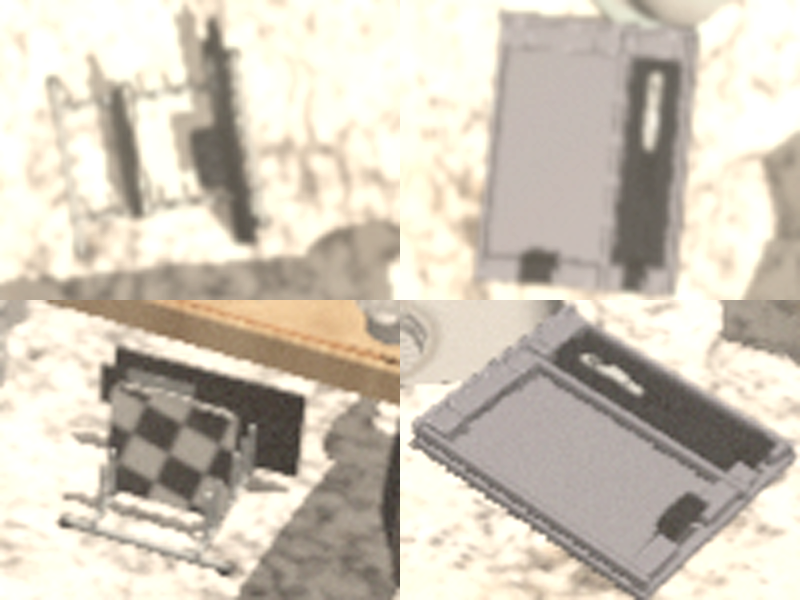

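```bash
python3 - <<'E'
from h import *
np.set_printoptions(precision=4,suppress=True)
print("tray TL,TR,BR,BL z18", onz("top",[[226,177.8],[274,181.7],[269,248],[219.2,245]],.018))
print("insert ends tri",tri([[344.2,156.7],[391.2,169.2]],[[401,178.2],[409.7,231.7]]))
print("insert top z89",onz("top",[[401,178.2],[409.7,231.7]],.089))
a,b=onz("side",[[344.2,156.7],[391.2,169.2]],.089);print("side",a,b)
c=cv2.imread("pics/top0.png"); g=cv2.cvtColor(c,cv2.COLOR_BGR2GRAY)
f=lambda a,n,k:None
p=cv2.resize(c[168:243,355:455],(800,600),interpolation=cv2.INTER_CUBIC)
cv2.imwrite("pics/z1.png",cv2.convertScaleAbs(p,alpha=1.6,beta=20))
print(g[176:238,392:418][::3])
E
```

```text
tray TL,TR,BR,BL z18 [[0.5641 0.2286 0.018 ]
 [0.5484 0.0882 0.018 ]
 [0.3559 0.1063 0.018 ]
 [0.3689 0.2498 0.018 ]]
insert ends tri [[ 0.5358 -0.2722  0.0871  0.0052]
 [ 0.3877 -0.2886  0.0883  0.0049]]
insert top z89 [[ 0.5378 -0.2708  0.089 ]
 [ 0.3899 -0.2875  0.089 ]]
side [ 0.532  -0.2707  0.089 ] [ 0.3852 -0.2888  0.089 ]
[[126 117 111 109 122 147 150 134 111 103 117 132 148 162 166 163 162 163
  161 160 160 163 169 171 172 172]
 [142 118 109 108 121 150 155 123  76  64  85 119 147 161 168 170 172 174
  174 166 150 141 147 150 155 164]
 [146 119 109 111 112 109  97  76  59  58  68 104 149 168 172 172 173 173
  171 167 165 161 160 162 166 170]
 [165 141 116 112 113 108  88  68  62  60  59  61  68  86 109 120 147 165
  170 172 171 167 163 162 164 165]
 [170 157 131 116 113 109  97  91  90  79  64  64  79  99 125 145 162 170
  171 173 175 174 169 167 169 171]
 [171 165 137 109 107 109 104  91  80  74  65  60  62  80 110 128 145 162
  171 175 176 177 177 175 174 172]
 [109 123 132 124 107  94  87  85  78  73  68  62  61  75 100 125 144 159
  168 173 176 177 174 172 172 172]
 [172
[... 821 characters left out ...]
51  56  71
   98 115 126 131 141 151 161 164]
 [144 143 130 118 111 110 116 117 115 104  87  80  78  73  62  53  53  63
   85 112 129 140 158 163 162 160]
 [154 157 157 159 162 163 161 152 129 104  94  94  91  75  57  49  51  56
   78 114 130 139 148 159 162 162]
 [171 170 170 170 170 172 169 164 160 154 136 114 101  86  64  51  49  52
   55  59  80 109 116 122 143 153]
 [169 169 167 164 166 171 174 174 174 175 173 168 151 125  89  60  51  51
   54  78 120 139 146 150 155 153]
 [171 174 171 167 166 169 171 171 171 171 170 172 173 168 156 141 133 127
  116 110 126 148 163 169 171 168]
 [159 154 151 156 163 162 157 154 160 165 167 167 161 157 155 154 151 147
  134 122 118 124 133 128 115 108]]
```

View pics/z1.png

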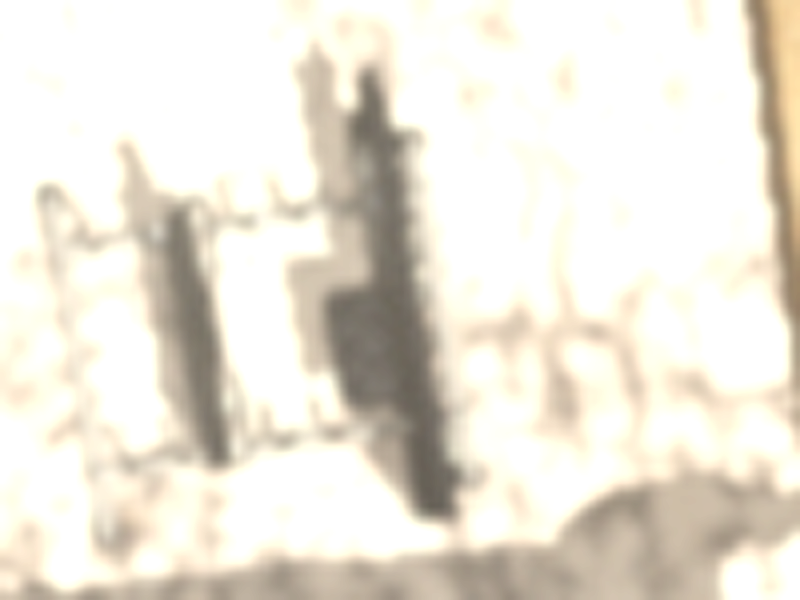

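The zoomed view shows the tongue tip at (401,177), the frame's far end at about (406,185) and its near end at about (412,231). The grip is on the image-left side, at about (401,213).

```bash
python3 - <<'E'
from h import *
np.set_printoptions(precision=4,suppress=True)
r=onz("top",[[406.5,184.8],[412.3,230]],.089); print("right edge z89",r)
l=onz("top",[[401.2,177.4]],.069); print("tongue z69",l)
e=r[0]-r[1]; print(np.degrees(np.arctan2(e[1],e[0])),np.linalg.norm(e))
print("side top edge",onz("side",[[344.2,156.7],[391.2,169.2]],.089), "side bottom near corner z13", onz("side",[[315+298/4,145+175/4]],.013))
print("side tongue z69",onz("side",[[315+103/4,145+68/4]],.069))
E
```

```text
right edge z89 [[ 0.519  -0.285   0.089 ]
 [ 0.3943 -0.2948  0.089 ]]
tongue z69 [[ 0.5428 -0.2751  0.069 ]]
4.475874961014699 0.12505840656944478
side top edge [[ 0.532  -0.2707  0.089 ]
 [ 0.3852 -0.2888  0.089 ]] side bottom near corner z13 [[ 0.3855 -0.2967  0.013 ]]
side tongue z69 [[ 0.5406 -0.2667  0.069 ]]
```

Emit:
move_arm(motion=[0.336,-0.224,0.06,0,0,0.176,0.336,-0.224,0.06,0,0,0.176,0.336,-0.224,0.06,0,0,0.176,0.336,-0.224,0.06,0,0,0.176,0.336,-0.224,0.06,0,0,0.176,0.336,-0.224,0.06,0,0,0.176,0.336,-0.224,0.06,0,0,0.176,0.336,-0.224,0.06,0,0,0.176,0.336,-0.224,0.06,0,0,0.176], grip=0.05)

```text
time_s: 1.23
tool_pos: [0.4388, -0.2846, 0.1961]
tcp_rot: [3.136, 0.193, -0.001]
contact_force: [-0.5, 0.1, 0.2]
grip_width: 0.586
gripper_force: 0.0
```

```bash
cat > st.py <<'E'
from h import *
np.set_printoptions(precision=4,suppress=True)
s=state(); M=R.from_rotvec(s["tcp_rot"]).as_matrix()
print(s["time_s"],"q",s["joints"],"p",s["tool_pos"],"F",s["contact_force"],"w",s["grip_width"],s["gripper_force"]); print(M)
E
python3 st.py; python3 - <<'E'
from h import *
t=capture("top")[:,:,::-1];s=capture("side")[:,:,::-1]
f=lambda a:cv2.resize(a,(400,400),interpolation=cv2.INTER_CUBIC)
cv2.imwrite("pics/z2.png",cv2.convertScaleAbs(np.hstack([f(t[160:260,350:450]),f(s[120:220,315:415])]),alpha=1.5,beta=15))
E
```

```text
1.225 q [-0.6583  0.1818  1.9242 -0.0007  1.0361  0.7896] p [ 0.4388 -0.2846  0.1961] F [-0.4529  0.1495  0.1744] w 0.585670545714333 0.0
[[ 0.9924  0.1229 -0.0007]
 [ 0.1229 -0.9924 -0.0002]
 [-0.0007  0.0001 -1.    ]]
```

View pics/z2.png

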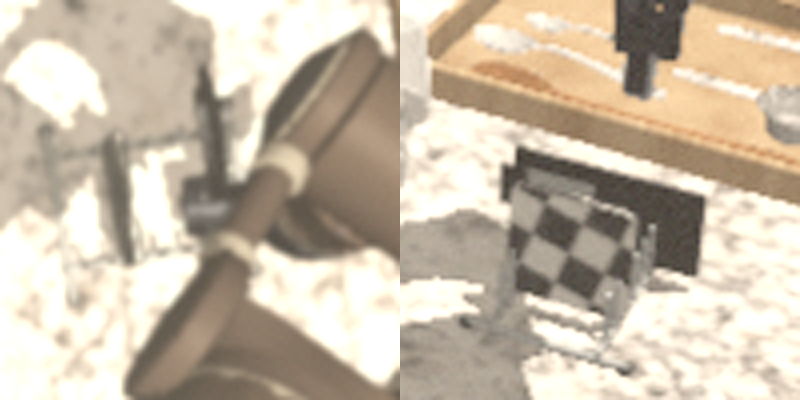

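The gripper hangs above the insert, aligned with it, with nothing else in its way. Going down and closing.

Emit:
move_arm(motion=[0,0,0.05,0,0,0,0,0,0.08,0,0,0,0,0,0.098,0,0,0,0,0,0.108,0,0,0,0,0,0.108,0,0,0])

```text
time_s: 1.95
tool_pos: [0.4391, -0.2847, 0.0882]
tcp_rot: [-3.136, -0.192, 0.0]
contact_force: [0.3, -0.7, -0.7]
grip_width: 0.584
gripper_force: 0.0
```

Emit:
move_arm(motion=[0,0,0,0,0,0,0,0,0,0,0,0,0,0,0,0,0,0,0,0,0,0,0,0,0,0,0,0,0,0,0,0,0,0,0,0], grip=0)

```text
time_s: 2.7
tool_pos: [0.4398, -0.2848, 0.0892]
tcp_rot: [3.135, 0.193, 0.002]
contact_force: [-0.0, -0.5, 5.6]
grip_width: 0.083
gripper_force: 62.1
```

Emit:
move_arm(motion=[0,0,-0.02,0,0,0,0,0,-0.05,0,0,0,0,0,-0.1,0,0,0,0,0,-0.15,0,0,0,0,0,-0.2,0,0,0,0,0,-0.2,0,0,0])

```text
time_s: 3.45
tool_pos: [0.4413, -0.286, 0.2929]
tcp_rot: [3.129, 0.193, 0.011]
contact_force: [-0.3, -0.2, -1.1]
grip_width: 0.079
gripper_force: 61.2
```

```bash
python3 st.py
```

```text
3.45 q [-0.6577  0.0768  1.8332 -0.0001  1.2221  0.79  ] p [ 0.4413 -0.286   0.2929] F [-0.2998 -0.2073 -1.0979] w 0.07861050423883068 61.21650114655495
[[ 0.9924  0.1227  0.0074]
 [ 0.1227 -0.9924 -0.0058]
 [ 0.0067  0.0067 -1.    ]]
```

```bash
cat > mv.py <<'E'
# usage: mv.py x y z xheading_deg tilt_deg : shift/turn to reach TCP pose
import sys
from h import *
np.set_printoptions(precision=4,suppress=True)
x,y,z,hd,t=map(float,sys.argv[1:6])
s=state(); M=R.from_rotvec(s["tcp_rot"])
T=R.from_euler("z",hd,degrees=True)*R.from_euler("x",180,degrees=True)*R.from_euler("x",t,degrees=True)
print("shift",M.inv().apply(np.array([x,y,z])-s["tool_pos"]),"turn",(M.inv()*T).as_rotvec(),"deg",np.degrees((M.inv()*T).magnitude()))
print("toolz",T.as_matrix()[:,2],"q",s["joints"],"p",s["tool_pos"])
E
python3 mv.py .42 -.05 .29 -60 30;python3 mv.py .42 -.05 .29 -60 60
```

```text
shift [ 0.0078 -0.2368  0.0014] turn [0.4639 0.2965 1.1448] deg 72.7825459109885
toolz [ 0.433  0.25  -0.866] q [-0.6577  0.0768  1.8332 -0.0001  1.2221  0.79  ] p [ 0.4413 -0.286   0.2929]
shift [ 0.0078 -0.2368  0.0014] turn [0.9227 0.6012 1.0618] deg 87.64764093513195
toolz [ 0.75   0.433 -0.5  ] q [-0.6577  0.0768  1.8332 -0.0001  1.2221  0.79  ] p [ 0.4413 -0.286   0.2929]
```

Emit:
move_arm(motion=[0.008,-0.24,0,0.46,0.3,1.14,0.008,-0.24,0,0.46,0.3,1.14,0.008,-0.24,0,0.46,0.3,1.14,0.008,-0.24,0,0.46,0.3,1.14,0.008,-0.24,0,0.46,0.3,1.14,0.008,-0.24,0,0.46,0.3,1.14,0.008,-0.24,0,0.46,0.3,1.14,0.008,-0.24,0,0.46,0.3,1.14])

```text
time_s: 4.45
tool_pos: [0.4155, -0.0444, 0.2855]
tcp_rot: [-2.314, 1.333, -0.343]
contact_force: [0.7, 0.8, -1.8]
grip_width: 0.083
gripper_force: 61.2
```

```bash
python3 st.py; python3 mv.py .42 -.05 .2 -60 45
```

```text
4.45 q [-0.524  -0.3481  2.2954  0.5388  0.9969  1.8392] p [ 0.4155 -0.0444  0.2855] F [ 0.6958  0.8376 -1.8096] w 0.08278338174739797 61.159325167536736
[[ 0.5034 -0.7533  0.4232]
 [-0.864  -0.4352  0.2531]
 [-0.0065 -0.4931 -0.8699]]
shift [0.0077 0.0412 0.0749] turn [ 0.2697  0.0076 -0.0008] deg 15.461146549634886
toolz [ 0.6124  0.3536 -0.7071] q [-0.524  -0.3481  2.2954  0.5388  0.9969  1.8392] p [ 0.4155 -0.0444  0.2855]
```

```bash
python3 mv.py .45 -.045 .12 -60 58; python3 -c "
from h import *
print(onz('top',[[342,152],[400,140]],0))"
```

```text
shift [0.019  0.0559 0.1584] turn [ 0.4966  0.0075 -0.0016] deg 28.458312743572694
toolz [ 0.7344  0.424  -0.5299] q [-0.524  -0.3481  2.2954  0.5388  0.9969  1.8392] p [ 0.4155 -0.0444  0.2855]
[[ 0.63412854 -0.11476635  0.        ]
 [ 0.66510707 -0.28929018  0.        ]]
```

Emit:
move_arm(motion=[0.019,0.056,0.158,0.497,0.008,0,0.019,0.056,0.158,0.497,0.008,0,0.019,0.056,0.158,0.497,0.008,0,0.019,0.056,0.158,0.497,0.008,0,0.019,0.056,0.158,0.497,0.008,0,0.019,0.056,0.158,0.497,0.008,0])

```text
time_s: 5.2
tool_pos: [0.45, -0.0443, 0.1184]
tcp_rot: [-1.894, 1.104, -0.598]
contact_force: [-0.4, 0.3, -1.6]
grip_width: 0.08
gripper_force: 61.3
```

```bash
python3 st.py; python3 mv.py .45 -.045 .045 -60 58;  python3 - <<'E'
from h import *
t=capture("top")[:,:,::-1];s=capture("side")[:,:,::-1]
f=lambda a:cv2.resize(a,(400,400),interpolation=cv2.INTER_CUBIC)
cv2.imwrite("pics/z3.png",cv2.convertScaleAbs(np.hstack([f(t[130:290,230:390]),f(s[120:320,220:420])]),alpha=1.5,beta=15))
E
```

```text
5.2 q [-0.7716  0.2761  2.4966  1.5955  0.9549  0.4514] p [ 0.45   -0.0443  0.1184] F [-0.418   0.2651 -1.5805] w 0.08040725018026104 61.30983263254166
[[ 0.4981 -0.4652  0.7318]
 [-0.8671 -0.2574  0.4265]
 [-0.01   -0.847  -0.5316]]
shift [0.0013 0.0623 0.0387] turn [ 0.002   0.0034 -0.0097] deg 0.5990479523469027
toolz [ 0.7344  0.424  -0.5299] q [-0.7716  0.2761  2.4966  1.5955  0.9549  0.4514] p [ 0.45   -0.0443  0.1184]
```

View pics/z3.png

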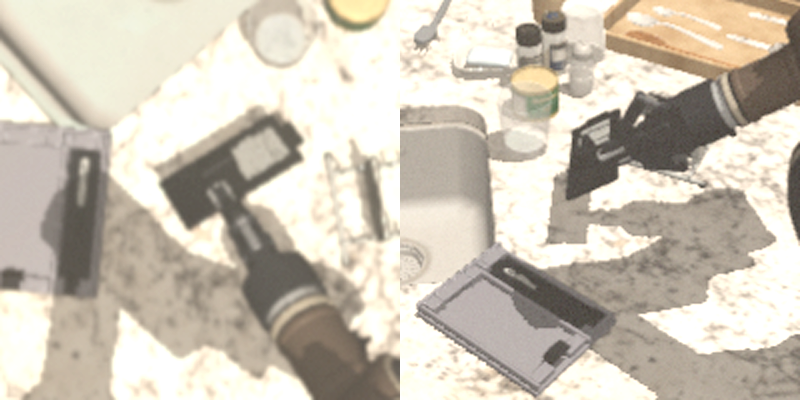

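Emit:
move_arm(motion=[0,0.02,0.012,0,0,0,0,0.04,0.025,0,0,0,0.001,0.054,0.034,0,0,0,0.001,0.054,0.034,0,0,0,0.001,0.054,0.034,0,0,0])

```text
time_s: 5.92
tool_pos: [0.4551, -0.0478, 0.0616]
tcp_rot: [-1.897, 1.091, -0.618]
contact_force: [1.2, -1.0, -0.8]
grip_width: 0.08
gripper_force: 61.3
```

```bash
python3 st.py
```

```text
5.925 q [-0.7696  0.4922  2.4605  1.7347  0.9761  0.2106] p [ 0.4551 -0.0478  0.0616] F [ 1.1765 -0.9535 -0.8448] w 0.08031540120133179 61.30524918437004
[[ 0.499  -0.4518  0.7395]
 [-0.8666 -0.2675  0.4214]
 [ 0.0074 -0.8511 -0.5249]]
```

Emit:
move_arm(motion=[0,0,0,0,0,0,0,0.004,0.002,0,0,0,0,0.007,0.004,0,0,0,0,0.007,0.004,0,0,0])

```text
time_s: 6.42
tool_pos: [0.4532, -0.047, 0.051]
tcp_rot: [-1.895, 1.096, -0.612]
contact_force: [0.1, -0.4, -1.7]
grip_width: 0.078
gripper_force: 61.3
```

```bash
python3 st.py
```

```text
6.425 q [-0.7715  0.5278  2.456   1.7506  0.9797  0.1809] p [ 0.4532 -0.047   0.051 ] F [ 0.1313 -0.3892 -1.6815] w 0.07777121693537906 61.32881976664066
[[ 0.4978 -0.4563  0.7375]
 [-0.8673 -0.2636  0.4223]
 [ 0.0017 -0.8499 -0.527 ]]
```

Emit:
move_arm(motion=[0,0.003,0.002,0,0,0,0,0.005,0.003,0,0,0,0,0.007,0.004,0,0,0,0,0.007,0.004,0,0,0])

```text
time_s: 6.92
tool_pos: [0.4534, -0.0472, 0.0436]
tcp_rot: [-1.894, 1.095, -0.614]
contact_force: [1.0, 0.2, 0.7]
grip_width: 0.079
gripper_force: 61.5
```

Emit:
move_arm(motion=[0,0,0,0,0,0,0,0,0,0,0,0,0,0,0,0,0,0], grip=0.026)

```text
time_s: 7.3
tool_pos: [0.4532, -0.0474, 0.0433]
tcp_rot: [-1.896, 1.096, -0.614]
contact_force: [0.6, -0.6, -0.9]
grip_width: 0.304
gripper_force: 0.3
```

Emit:
move_arm(motion=[0,0,-0.015,0,0,0,0,0,-0.03,0,0,0,0,0,-0.045,0,0,0,0,0,-0.06,0,0,0,0,0,-0.08,0,0,0,0,0,-0.1,0,0,0])

```text
time_s: 8.05
tool_pos: [0.379, -0.0897, 0.0964]
tcp_rot: [-1.896, 1.095, -0.613]
contact_force: [0.4, 0.4, -0.8]
grip_width: 0.307
gripper_force: 0.0
```

```bash
python3 st.py;  python3 - <<'E'
from h import *
t=capture("top")[:,:,::-1];s=capture("side")[:,:,::-1]
cv2.imwrite("pics/t4.png",t);cv2.imwrite("pics/s4.png",s)
f=lambda a:cv2.resize(a,(400,400),interpolation=cv2.INTER_CUBIC)
cv2.imwrite("pics/z4.png",cv2.convertScaleAbs(np.hstack([f(t[130:290,230:390]),f(s[120:320,220:420])]),alpha=1.5,beta=15))
E
```

```text
8.05 q [-1.0796  0.344   2.5328  1.3832  1.0451  0.3038] p [ 0.379  -0.0897  0.0964] F [ 0.4498  0.4492 -0.7646] w 0.30667644259274685 0.0
[[ 0.4983 -0.4553  0.7378]
 [-0.867  -0.2645  0.4223]
 [ 0.0029 -0.8502 -0.5265]]
```

View pics/z4.png

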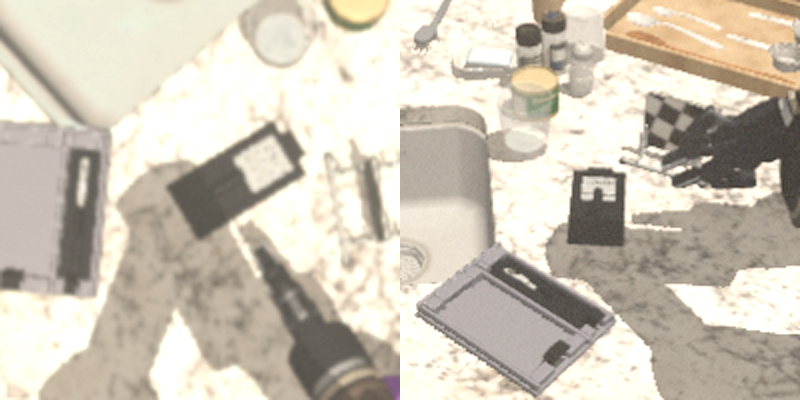

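```bash
python3 - <<'E'
from h import *
np.set_printoptions(precision=4,suppress=True)
def corners(n,box,th):
    g=cv2.cvtColor(cv2.imread(f"pics/{n[0]}4.png"),cv2.COLOR_BGR2GRAY)
    x0,y0,x1,y1=box; m=(g[y0:y1,x0:x1]<th).astype(np.uint8)
    cs,_=cv2.findContours(m,cv2.RETR_EXTERNAL,cv2.CHAIN_APPROX_NONE); c=max(cs,key=cv2.contourArea)
    c=(c.reshape(-1,2)+[x0,y0]).astype(np.float32)
    P=onz(n,c,.008)[:,:2]
    print(n,cv2.contourArea(c)); return P
Pt=corners("top",(290,175,358,232),85); Ps=corners("side",(300,200,336,245),85)
for P in(Pt,Ps):
    h=cv2.convexHull((P*1000).astype(np.float32)); r=cv2.minAreaRect(h); print(r); print(cv2.boxPoints(r))
E
```

```text
top 1206.5
side 979.5
((486.9631042480469, -60.82428741455078), (77.18550872802734, 158.6023406982422), 28.91055679321289)
[[ 414.8423  -10.0634]
 [ 491.5176 -148.9   ]
 [ 559.0839 -111.5852]
 [ 482.4086   27.2514]]
((484.7185974121094, -51.16412353515625), (80.0235824584961, 167.78079223632812), 32.1273193359375)
[[ 406.2207   -1.3984]
 [ 495.447  -143.4866]
 [ 563.2164 -100.9299]
 [ 473.9902   41.1584]]
```

```bash
cat > meas.py <<'E'
from h import *
np.set_printoptions(precision=1,suppress=True)
def meas(n,img,box,th,z,v=1):
    x0,y0,x1,y1=box; g=cv2.cvtColor(img,cv2.COLOR_BGR2GRAY)[y0:y1,x0:x1]
    m=(cv2.resize(g,None,fx=4,fy=4,interpolation=cv2.INTER_CUBIC)<th).astype(np.uint8)
    m=cv2.morphologyEx(m,cv2.MORPH_OPEN,np.ones((9,9)))
    cs,_=cv2.findContours(m,cv2.RETR_EXTERNAL,cv2.CHAIN_APPROX_NONE); c=max(cs,key=cv2.contourArea).reshape(-1,2)
    c=(c+.5)/4-.5+[x0,y0]
    r=cv2.minAreaRect((onz(n,c,z)[:,:2]*1000).astype(np.float32)); b=cv2.boxPoints(r)
    print(n,th,np.array(r[0]),np.array(r[1]),"ang",round(r[2],1)); return r,c
if __name__=="__main__":
    for th in(75,90,105):
        meas("top",cv2.imread("pics/t4.png"),(290,175,358,232),th,.008); meas("side",cv2.imread("pics/s4.png"),(300,200,336,245),th,.008)
    t=cv2.imread("pics/t4.png")[172:236,290:360]; s=cv2.imread("pics/s4.png")[197:247,298:340]
    f=lambda a:cv2.resize(a,(400,400),interpolation=cv2.INTER_CUBIC)
    cv2.imwrite("pics/z5.png",cv2.convertScaleAbs(np.hstack([f(t),f(s)]),alpha=2,beta=0))
E
python3 meas.py
```

```text
top 75 [471.2 -30.5] [75.4 91.2] ang 31.2
side 75 [485.8 -53.1] [ 76.5 163.4] ang 31.0
top 90 [484.1 -55. ] [ 81.2 150.1] ang 30.0
side 90 [484.9 -52. ] [ 81.1 168.7] ang 32.3
top 105 [477.8 -38.5] [ 91.7 210.8] ang 34.9
side 105 [486.7 -50.2] [ 96.1 172.3] ang 33.2
```

View pics/z5.png

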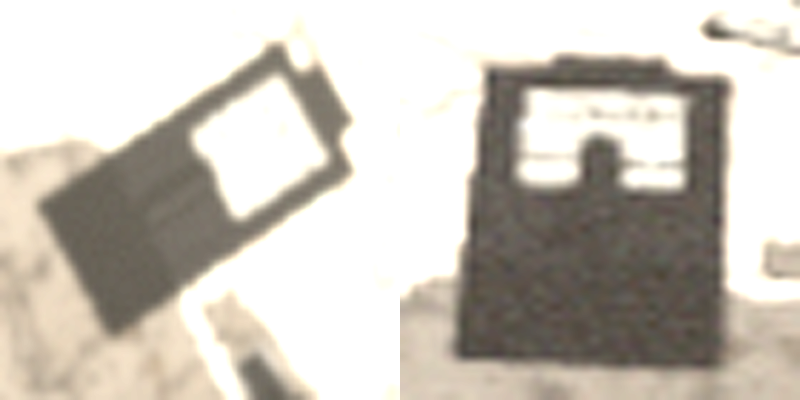

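Both views show the insert lying flat with its grip up. The frame corners in the zoom are at (40,207), (113,332), (350,172) and (278,43) on the left, and at (488,68), (728,80), (718,362) and (458,355) on the right.

```bash
python3 - <<'E'
from h import *
np.set_printoptions(precision=1,suppress=True)
a=np.array([[40,207],[113,332],[350,172],[278,43]]); T=np.c_[290+(a[:,0]+.5)*.175-.5,172+(a[:,1]+.5)*.16-.5]
b=np.array([[58,355],[88,68],[328,80],[318,362]]); S=np.c_[298+(b[:,0]+.5)*.105-.5,197+(b[:,1]+.5)*.125-.5]
t=onz("top",T,.008)*1000; s=onz("side",S,.008)*1000
print(t[:,:2]);print(s[:,:2])
for c in(t,s): print("mean",c.mean(0)[:2])
l=t; x=(t[2]+t[3]-t[0]-t[1])/2;print("top x",np.linalg.norm(x),np.degrees(np.arctan2(x[1],x[0])))
# side order: near-left(img), far-left, far-right, near-right
x=(s[1]+s[2]-s[0]-s[3])/2;print("side x",np.linalg.norm(x),np.degrees(np.arctan2(x[1],x[0])))
E
python3 st.py
```

```text
[[ 479.7   24.2]
 [ 419.9  -11.7]
 [ 491.4 -135.5]
 [ 553.7 -100.6]]
[[ 477.6   31.2]
 [ 553.9  -99.8]
 [ 489.4 -133.9]
 [ 415.4   -5.6]]
mean [486.2 -55.9]
mean [484.1 -52. ]
top x 144.05535495644943 -59.67330781436548
side x 149.8293515966509 -59.9153666598552
8.15 q [-1.0805  0.3431  2.5326  1.3854  1.0445  0.3027] p [ 0.3794 -0.0908  0.0967] F [-0.0387 -1.201  -0.2516] w 0.30270798738931043 0.0
[[ 0.4961 -0.4551  0.7395]
 [-0.8682 -0.265   0.4195]
 [ 0.0051 -0.8501 -0.5265]]
```

```bash
python3 mv.py .4795 -.0444 .16 -59.8 0
```

```text
shift [ 0.0097 -0.1117  0.0602] turn [-1.0162 -0.0087 -0.0047] deg 58.22807980254484
toolz [-0. -0. -1.] q [-1.0805  0.3431  2.5326  1.3854  1.0445  0.3027] p [ 0.3794 -0.0908  0.0967]
```

Emit:
move_arm(motion=[0,-0.05,-0.03,0,0,0,0,-0.085,-0.052,-0.1,0,0,0.01,-0.112,0.06,-1.016,-0.009,-0.005,0.01,-0.112,0.06,-1.016,-0.009,-0.005,0.01,-0.112,0.06,-1.016,-0.009,-0.005,0.01,-0.112,0.06,-1.016,-0.009,-0.005,0.01,-0.112,0.06,-1.016,-0.009,-0.005,0.01,-0.112,0.06,-1.016,-0.009,-0.005,0.01,-0.112,0.06,-1.016,-0.009,-0.005,0.01,-0.112,0.06,-1.016,-0.009,-0.005], grip=0.036)

```text
time_s: 9.4
tool_pos: [0.4799, -0.0415, 0.1589]
tcp_rot: [-2.726, 1.557, 0.006]
contact_force: [0.1, 0.2, 1.0]
grip_width: 0.419
gripper_force: 0.0
```

```bash
python3 mv.py .4795 -.0444 .037 -59.8 0
```

```text
shift [0.0028 0.0017 0.1219] turn [0.0004 0.0045 0.0056] deg 0.4125655624954673
toolz [-0. -0. -1.] q [-0.1787  0.1586  2.0405  0.0039  0.9456  2.4279] p [ 0.4799 -0.0415  0.1589]
```

Emit:
move_arm(motion=[0.001,0.001,0.04,0,0,0,0.001,0.001,0.08,0,0,0,0.001,0.001,0.1,0,0,0,0.001,0.001,0.1,0,0,0])

```text
time_s: 9.9
tool_pos: [0.4763, -0.0439, 0.0575]
tcp_rot: [-2.725, 1.564, 0.013]
contact_force: [-0.5, 0.1, 0.2]
grip_width: 0.421
gripper_force: 0.0
```

```bash
python3 mv.py .4795 -.0444 .037 -59.8 0; python3 - <<'E'
from h import *
s=capture("side")[:,:,::-1]; cv2.imwrite("pics/z6.png",cv2.convertScaleAbs(cv2.resize(s[185:265,280:360],(500,500),interpolation=cv2.INTER_CUBIC),alpha=2))
E
```

```text
shift [ 0.0022 -0.0027  0.0205] turn [0.0039 0.007  0.0018] deg 0.4720720858435858
toolz [-0. -0. -1.] q [-0.1848  0.3352  2.0857  0.0041  0.7283  2.4248] p [ 0.4763 -0.0439  0.0575]
```

View pics/z6.png

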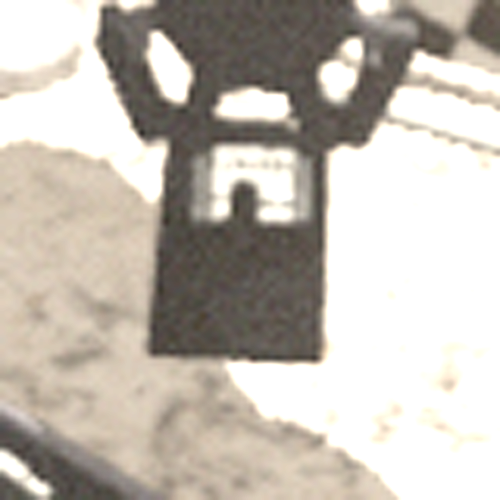

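The side view shows the fingers straddling the grip bar at (245,200), centred on it.

Emit:
move_arm(motion=[0.002,-0.002,0.01,0,0,0,0.002,-0.002,0.02,0,0,0,0.002,-0.002,0.02,0,0,0])

```text
time_s: 10.32
tool_pos: [0.4813, -0.045, 0.039]
tcp_rot: [-2.725, 1.562, 0.005]
contact_force: [-0.2, -0.3, -0.2]
grip_width: 0.42
gripper_force: 0.0
```

Emit:
move_arm(motion=[0,0,0,0,0,0,0,0,0,0,0,0,0,0,0,0,0,0,0,0,0,0,0,0,0,0,0,0,0,0], grip=0)

```text
time_s: 10.95
tool_pos: [0.4824, -0.0451, 0.04]
tcp_rot: [-2.724, 1.562, 0.002]
contact_force: [-0.1, 0.1, 3.0]
grip_width: 0.12
gripper_force: 62.1
```

```bash
python3 st.py
```

```text
10.95 q [-0.1844  0.3763  2.0782  0.003   0.6877  2.4252] p [ 0.4824 -0.0451  0.04  ] F [-0.0897  0.0543  3.0444] w 0.12047204340546626 62.09918260574341
[[ 0.5052 -0.863  -0.0003]
 [-0.863  -0.5052  0.002 ]
 [-0.0019 -0.0008 -1.    ]]
```

```bash
python3 - <<'E'
from h import *
np.set_printoptions(precision=1,suppress=True)
def big(m,x0,y0):
    cs,_=cv2.findContours(m,cv2.RETR_EXTERNAL,cv2.CHAIN_APPROX_NONE); c=max(cs,key=cv2.contourArea); return c.reshape(-1,2).astype(float)
cat={}
for n,box,cb in(("top",(212,168,284,256),(328//1,0,0,0)),("side",(222,236,334,320),0)):
    im=cv2.imread(f"pics/{n}0.png"); x0,y0,x1,y1=box
    c=cv2.resize(im[y0:y1,x0:x1],None,fx=4,fy=4,interpolation=cv2.INTER_CUBIC).astype(int)
    d=c[:,:,0]-c[:,:,2]; print(n,"B-R pct",np.percentile(d,[5,25,50,75,95]))
    g=c.mean(2)
    m=((d>-6)).astype(np.uint8); m=cv2.morphologyEx(m,cv2.MORPH_OPEN,np.ones((15,15))); m=cv2.morphologyEx(m,cv2.MORPH_CLOSE,np.ones((25,25)))
    k=(big(m,0,0)+.5)/4-.5+[x0,y0]
    r=cv2.minAreaRect((onz(n,k,.014)[:,:2]*1000).astype(np.float32)); print("tray",r,len(k)); print(cv2.boxPoints(r))
    b=(g<75).astype(np.uint8); N,L,S,C=cv2.connectedComponentsWithStats(b)
    for i in np.argsort(-S[1:,4])[:4]+1: print("blk",S[i][4],(S[i][:4]+.0)/4+[x0,y0,0,0],(C[i]+.5)/4-.5+[x0,y0])
E
```

```text
top B-R pct [-31. -25. -13. -11.  -9.]Traceback (most recent call last):
  File "<stdin>", line 12, in <module>
  File "<stdin>", line 4, in big
ValueError: max() iterable argument is empty
```

```bash
python3 - <<'E'
from h import *
np.set_printoptions(precision=1,suppress=True)
def big(m):
    cs,_=cv2.findContours(m,cv2.RETR_EXTERNAL,cv2.CHAIN_APPROX_NONE); c=max(cs,key=cv2.contourArea); return c.reshape(-1,2).astype(float)
for n,box in(("top",(212,172,284,254)),("side",(222,240,334,320))):
    im=cv2.imread(f"pics/{n}0.png"); x0,y0,x1,y1=box
    c=cv2.resize(im[y0:y1,x0:x1],None,fx=4,fy=4,interpolation=cv2.INTER_CUBIC).astype(int)
    d=cv2.GaussianBlur((c[:,:,0]-c[:,:,2]).astype(np.float32),(0,0),2); g=c.mean(2)
    for th in(-19,-16):
        m=(d>th).astype(np.uint8); m=cv2.morphologyEx(m,cv2.MORPH_OPEN,np.ones((21,21))); m=cv2.morphologyEx(m,cv2.MORPH_CLOSE,np.ones((25,25)))
        k=(big(m)+.5)/4-.5+[x0,y0]
        r=cv2.minAreaRect((onz(n,k,.014)[:,:2]*1000).astype(np.float32)); print(n,th,"tray",np.array(r[0]),np.array(r[1]),r[2])
    for bt in (60,75):
      b=(g<bt).astype(np.uint8); N,L,S,C=cv2.connectedComponentsWithStats(b)
      for i in np.argsort(-S[1:,4])[:3]+1: print("blk",bt,S[i][4],(S[i][:4]+.0)/4+[x0,y0,0,0],(C[i]+.5)/4-.5+[x0,y0])
E
```

```text
top -19 tray [473.8 157.1] [171.5 227.9] 83.84266662597656
top -16 tray [466.2 170. ] [144.7 208.1] 83.75936126708984
blk 60 6739 [253.8 190.5  15.5  56. ] [260.9 220.3]
blk 60 619 [231.  238.2   7.5   6.5] [233.9 240.9]
blk 75 9138 [253.  189.8  17.   57.5] [261.  218.8]
blk 75 944 [230.2 237.5   9.    8. ] [233.9 241. ]
blk 75 8 [259.2 175.8   1.    0.8] [259.3 175.6]
side -19 tray [502.3 169.6] [165.4 312.4] 82.15498352050781
side -16 tray [467.6 173.3] [163.4 228.2] 82.71910858154297
blk 60 10179 [264.8 248.2  57.5  36. ] [294.1 267.1]
blk 60 1326 [292.  290.5  12.5  12.2] [297.5 295.9]
blk 60 11 [291.5 277.8   1.    0.8] [291.5 277.6]
blk 75 11649 [263.5 247.5  59.2  37.2] [293.8 266.7]
blk 75 1941 [242.5 257.2  65.2  30.2] [276.  270.3]
blk 75 1718 [291.2 290.2  14.   13.2] [297.8 296.3]
```

```bash
python3 - <<'E'
from h import *
np.set_printoptions(precision=1,suppress=True)
tp=lambda a:np.array(a)/4.+np.array([200,175])-[100,0]-.375
print("catch",tri([[297.6,296]],[[233.9,241]])*1000)
print("bay L,R at z8",onz("top",tp([[507,48],[488,256],[617,50],[605,262]]),.008)*1000)
sd=lambda a:(np.array(a)-[400,300])*.26+np.array([225,240])-.37
print("side rim far-left, farright, near-right, near-left z18",onz("side",sd([[412,430],[570,305],[795,455],[648,590]]),.018)*1000)
print("side bay corners z18 or z8",onz("side",sd([[448,437],[545,368],[718,475],[640,572]]),.010)*1000)
E
```

```text
catch [[378.5 206.2  22.4   1.2]]
bay L,R at z8 [[539.3 229.9   8. ]
 [387.1 245.    8. ]
 [535.4 148.9   8. ]
 [380.1 159.9   8. ]]
side rim far-left, farright, near-right, near-left z18 [[561.9 237.3  18. ]
 [547.8  90.   18. ]
 [348.5 122.6  18. ]
 [365.1 258.7  18. ]]
side bay corners z18 or z8 [[544.5 224.1  10. ]
 [530.5 141.1  10. ]
 [383.5 156.7  10. ]
 [380.4 245.4  10. ]]
```

```bash
cat > pl.py <<'E'
# pl.py du zt theta [c]: tip at bay+87mm+du, underside of tip zt above bay floor, tilt theta deg
import sys
from h import *
np.set_printoptions(precision=4,suppress=True)
du,zt,th=map(float,sys.argv[1:4]); c=-8.; h=40.; U0=float(sys.argv[4]) if len(sys.argv)>4 else 435.; V0=243.8
a=np.radians(th); u=U0+87+du+(c-87)*np.cos(a)+h*np.sin(a); z=8+zt+(87-c)*np.sin(a)+h*np.cos(a)
hd=np.radians(-6.15); p=np.array([u*np.cos(hd)-V0*np.sin(hd),u*np.sin(hd)+V0*np.cos(hd),z])/1000
T=R.from_euler("z",-6.15,degrees=True)*R.from_euler("x",180,degrees=True)*R.from_euler("y",-th,degrees=True)
s=state(); M=R.from_rotvec(s["tcp_rot"])
print("target",p,"shift",M.inv().apply(p-s["tool_pos"]),"turn",(M.inv()*T).as_rotvec(),"F",s["contact_force"],"t",s["time_s"])
E
python3 pl.py -14 60 12
```

```text
target [0.4471 0.197  0.1269] shift [-0.227  -0.0919 -0.0863] turn [-0.0994 -0.1926 -0.9301] F [-0.0897  0.0543  3.0444] t 10.95
```

Emit:
move_arm(motion=[0,0,-0.02,0,0,0,0,0,-0.06,0,0,0,0,0,-0.1,0,0,0,0,0,-0.1,0,0,0])

```text
time_s: 11.45
tool_pos: [0.4846, -0.0458, 0.1424]
tcp_rot: [-2.722, 1.561, -0.007]
contact_force: [0.7, -0.2, -2.1]
grip_width: 0.126
gripper_force: 61.5
```

```bash
python3 pl.py -14 60 12; python3 st.py
```

```text
target [0.4471 0.197  0.1269] shift [-0.2285 -0.0903  0.0155] turn [-0.1017 -0.1985 -0.9299] F [ 0.6565 -0.1853 -2.0793] t 11.45
11.45 q [-0.1848  0.1895  2.0445  0.0023  0.9022  2.4256] p [ 0.4846 -0.0458  0.1424] F [ 0.6565 -0.1853 -2.0793] w 0.12649818164619644 61.46175026893616
[[ 0.5053 -0.8629  0.0057]
 [-0.8629 -0.5053  0.0008]
 [ 0.0022 -0.0053 -1.    ]]
```

Emit:
move_arm(motion=[-0.228,-0.09,0,-0.102,-0.198,-0.93,-0.228,-0.09,0,-0.102,-0.198,-0.93,-0.228,-0.09,0,-0.102,-0.198,-0.93,-0.228,-0.09,0,-0.102,-0.198,-0.93,-0.228,-0.09,0,-0.102,-0.198,-0.93,-0.228,-0.09,0,-0.102,-0.198,-0.93,-0.228,-0.09,0,-0.102,-0.198,-0.93,-0.228,-0.09,0,-0.102,-0.198,-0.93])

```text
time_s: 12.45
tool_pos: [0.4441, 0.196, 0.1397]
tcp_rot: [-3.107, 0.171, 0.338]
contact_force: [0.3, -0.4, -1.2]
grip_width: 0.122
gripper_force: 61.4
```

```bash
python3 pl.py -14 15 12;python3 - <<'E'
from h import *
t=capture("top")[:,:,::-1];s=capture("side")[:,:,::-1]
cv2.imwrite("pics/t7.png",t);cv2.imwrite("pics/s7.png",s)
# expected pixels (tongue tip bottom corners / frame corners) from nominal pose
st=state();M=R.from_rotvec(st["tcp_rot"]).as_matrix();c,h=-8,40
def w(x,y,z): return st["tool_pos"]+M@(np.array([x-c,-y,-(z-h)])/1000)
P=[w(87,18,5),w(87,-18,5),w(75,38,8),w(75,-38,8),w(-75,38,8),w(-75,-38,8)]
print(np.round(P,4)); print(proj("top",P).round(1),proj("side",P).round(1))
E
```

```text
target [0.4471 0.197  0.0819] shift [ 0.0152 -0.0014  0.0559] turn [ 0.      0.0074 -0.0028] F [ 0.2788 -0.4458 -1.2191] t 12.45
[[0.5311 0.2048 0.0855]
 [0.5272 0.169  0.0855]
 [0.5223 0.2259 0.091 ]
 [0.514  0.1503 0.091 ]
 [0.3767 0.2419 0.1232]
 [0.3684 0.1663 0.1232]]
[[229.3 185.9]
 [242.3 186.9]
 [221.3 189.1]
 [248.7 191.2]
 [212.8 242.4]
 [241.4 244.7]] [[243.8 250.5]
 [254.5 242.4]
 [240.8 255.6]
 [263.5 238.4]
 [288.  275.9]
 [310.6 256.3]]
```

```bash
python3 - <<'E'
from h import *
st=state();M=R.from_rotvec(st["tcp_rot"]).as_matrix();c,h=-8,40
def w(x,y,z): return st["tool_pos"]+M@(np.array([x-c,-y,-(z-h)])/1000)
def prof(n,pts):
    g=cv2.cvtColor(cv2.imread(f"pics/{n[0]}7.png"),cv2.COLOR_BGR2GRAY); p=proj(n,pts).astype(np.float32)
    return cv2.remap(g,p[:,0].copy(),p[:,1].copy(),cv2.INTER_LINEAR).ravel()
for n in("top","side"):
    for y in(-13,0,13): print(n,"tip y",y,"x77..100",prof(n,[w(x,y,5) for x in range(77,101,2)]))
    for y in(-33,33): print(n,"far y",y,"x65..87",prof(n,[w(x,y,8) for x in range(65,88,2)]))
    for y in(-30,0,30): print(n,"near y",y,"x-88..-64",prof(n,[w(x,y,8) for x in range(-88,-62,2)]))
    for x in (-60,66): print(n,"across x",x,"y -50..-26",prof(n,[w(x,y,8) for y in range(-50,-25,2)]),"26..50",prof(n,[w(x,y,8) for y in range(26,51,2)]))
E
```

```text
top tip y -13 x77..100 [39 40 41 41 46 53 62 68 72 73 74 74]
top tip y 0 x77..100 [51 54 54 54 55 59 64 68 69 69 68 67]
top tip y 13 x77..100 [ 60  60  62  74  89 107 112 111 104  97  92  88]
top far y -33 x65..87 [43 42 42 45 49 56 64 69 73 71 70 70]
top far y 33 x65..87 [ 56  68  85  99 110 112 114 117 119 119 118 115]
top near y -30 x-88..-64 [110 108 103  92  78  69  64  65  65  65  64  62  59]
top near y 0 x-88..-64 [49 48 48 48 48 48 49 49 48 47 47 47 46]
top near y 30 x-88..-64 [52 51 52 52 52 52 51 51 51 52 52 52 52]
top across x -60 y -50..-26 [73 72 71 67 59 49 45 45 45 47 52 60 67] 26..50 [52 52 51 51 53 53 53 53 53 53 53 54 54]
top across x 66 y -50..-26 [96 83 75 68 60 48 44 42 42 43 45 49 55] 26..50 [60 61 63 64 59 56 55 59 60 61 60 59 60]
side tip y -13 x77..100 [ 35  36  34  35  60  96 120 139 142 142 142 142]
side tip y 0 x77..100 [ 34  32  31  39  59  97 124 143 143 143 142 142]
side tip y 13 x77..100 [ 33  36  40  40  56  93 124 138 140 140 141 141]
side far y -33 x65..87 [41 40 41 44 45 44 45 44 41 41 43 42]
side far y 33 x65..87 [ 35  36  40  41  52  88 124 139 142 142 142 143]
side near y -30 x-88..-64 [158 160 156 146 123  81  53  45  44  44  44  44  42]
side near y 0 x-88..-64 [47 47 43 43 43 43 42 42 42 40 39 39 39]
side near y 30 x-88..-64 [52 54 56 58 50 45 44 44 42 40 40 42 43]
side across x -60 y -50..-26 [163 160 154 149 145 137 101  62  48  43  41  43  44] 26..50 [42 43 42 42 40 39 39 37 47 59 63 63 64]
side across x 66 y -50..-26 [40 43 40 39 41 40 37 40 41 40 41 44 44] 26..50 [ 36  36  39  36  35  37  36  69 126 141 143 143 142]
```

Emit:
move_arm(motion=[0.008,0,0.028,0,0.007,0,0.015,0,0.056,0,0.007,0,0.015,0,0.056,0,0.007,0,0.015,0,0.056,0,0.007,0])

```text
time_s: 13.05
tool_pos: [0.4478, 0.1966, 0.0831]
tcp_rot: [-3.108, 0.168, 0.325]
contact_force: [0.1, -1.0, -1.2]
grip_width: 0.125
gripper_force: 61.4
```

```bash
python3 pl.py -14 2 12; python3 pl.py 0 2 12
```

```text
target [0.4471 0.197  0.0689] shift [ 0.0022 -0.0004  0.014 ] turn [-0.0006 -0.0012 -0.0005] F [ 0.0538 -1.0324 -1.2452] t 13.05
target [0.461  0.1955 0.0689] shift [ 0.0159 -0.0004  0.0111] turn [-0.0006 -0.0012 -0.0005] F [ 0.0538 -1.0324 -1.2452] t 13.05
```

Emit:
move_arm(motion=[0.001,0,0.006,0,0,0,0.002,0,0.01,0,0,0,0.002,0,0.014,0,0,0,0.002,0,0.014,0,0,0])

```text
time_s: 13.55
tool_pos: [0.4458, 0.1967, 0.0678]
tcp_rot: [-3.109, 0.167, 0.328]
contact_force: [-0.5, 0.9, -1.7]
grip_width: 0.122
gripper_force: 61.4
```

```bash
python3 pl.py -14 2 12; python3 pl.py 0 1.5 12
```

```text
target [0.4471 0.197  0.0689] shift [ 0.001  -0.0005 -0.0013] turn [0.0003 0.0006 0.0001] F [-0.5478  0.9004 -1.6711] t 13.55
target [0.461  0.1955 0.0684] shift [ 0.0148 -0.0005 -0.0037] turn [0.0003 0.0006 0.0001] F [-0.5478  0.9004 -1.6711] t 13.55
```

Emit:
move_arm(motion=[0.004,0,-0.001,0,0,0,0.008,0,-0.002,0,0,0,0.011,0,-0.003,0,0,0,0.013,0,-0.0035,0,0,0,0.013,0,-0.0035,0,0,0])

```text
time_s: 14.18
tool_pos: [0.4595, 0.1953, 0.0688]
tcp_rot: [-3.109, 0.167, 0.327]
contact_force: [-0.6, -0.2, -1.2]
grip_width: 0.123
gripper_force: 61.5
```

```bash
python3 st.py|head -1; python3 pl.py 0 1 12
```

```text
14.175 q [0.2695 0.4354 1.9162 0.0919 0.9871 1.8894] p [0.4595 0.1953 0.0688] F [-0.6396 -0.177  -1.2303] w 0.12293277598138908 61.45808815956116
target [0.461  0.1955 0.0679] shift [ 0.0016 -0.0004  0.0006] turn [-0.0001  0.0001 -0.    ] F [-0.6396 -0.177  -1.2303] t 14.175
```

Emit:
move_arm(motion=[0.001,0,-0.0002,0,0,0,0.002,0,-0.0004,0,0,0,0.002,0,-0.0004,0,0,0])

```text
time_s: 14.55
tool_pos: [0.4598, 0.1951, 0.0686]
tcp_rot: [-3.109, 0.167, 0.333]
contact_force: [-4.6, 0.7, 2.0]
grip_width: 0.124
gripper_force: 61.6
```

```bash
python3 st.py|head -1; python3 pl.py 0 1 12
```

```text
14.55 q [0.2687 0.4381 1.9133 0.0924 0.9911 1.8884] p [0.4598 0.1951 0.0686] F [-4.578   0.6568  2.0137] w 0.12390614582060364 61.58326864242554
target [0.461  0.1955 0.0679] shift [ 0.0013 -0.0005  0.0005] turn [ 0.0006  0.0038 -0.0001] F [-4.578   0.6568  2.0137] t 14.55
```

```bash
for a in "-0.5 0.5 8" "-0.3 0 4" "0 0 1" "0 -2 -1"; do python3 pl.py $a 434; done
```

```text
target [0.4556 0.1961 0.0613] shift [-0.0026 -0.0005  0.008 ] turn [ 0.0006  0.0737 -0.0001] F [-4.578   0.6568  2.0137] t 14.55
target [0.4524 0.1965 0.0545] shift [-0.0044 -0.0006  0.0154] turn [ 0.0006  0.1435 -0.    ] F [-4.578   0.6568  2.0137] t 14.55
target [0.4504 0.1967 0.0497] shift [-0.0053 -0.0006  0.0206] turn [ 0.0006  0.1958 -0.    ] F [-4.578   0.6568  2.0137] t 14.55
target [0.449  0.1968 0.0443] shift [-0.0055 -0.0006  0.026 ] turn [ 0.0006  0.2307 -0.    ] F [-4.578   0.6568  2.0137] t 14.55
```

Going down to 4° first, then checking the force.

Emit:
move_arm(motion=[-0.0035,-0.0005,0.003,0,0.03,0,-0.004,-0.0005,0.008,0,0.07,0,-0.005,-0.0005,0.012,0,0.105,0,-0.0058,-0.0005,0.0154,0,0.14,0,-0.0058,-0.0005,0.0154,0,0.14,0])

```text
time_s: 15.18
tool_pos: [0.4536, 0.1966, 0.0553]
tcp_rot: [-3.131, 0.167, 0.104]
contact_force: [1.4, 0.1, -1.5]
grip_width: 0.127
gripper_force: 61.3
```

```bash
python3 st.py; for a in "-0.3 0 4" "0 0 1" "0 -2 -1"; do python3 pl.py $a 434; done
```

```text
15.175 q [0.3047 0.3869 2.0154 0.038  0.8006 1.9549] p [0.4536 0.1966 0.0553] F [ 1.4031  0.1417 -1.4934] w 0.12653032093923705 61.28595471382141
[[ 0.9921 -0.1065 -0.0662]
 [-0.1062 -0.9943  0.0077]
 [-0.0667 -0.0006 -0.9978]]
target [0.4524 0.1965 0.0545] shift [-0.0012  0.0003  0.0009] turn [-0.0006 -0.0031  0.0007] F [ 1.4031  0.1417 -1.4934] t 15.175
target [0.4504 0.1967 0.0497] shift [-0.0028  0.0003  0.0059] turn [-0.0006  0.0493  0.0007] F [ 1.4031  0.1417 -1.4934] t 15.175
target [0.449  0.1968 0.0443] shift [-0.0039  0.0003  0.0113] turn [-0.0006  0.0842  0.0006] F [ 1.4031  0.1417 -1.4934] t 15.175
```

Emit:
move_arm(motion=[-0.0014,0,0.003,0,0.025,0,-0.0028,0,0.006,0,0.05,0,-0.0035,0,0.009,0,0.07,0,-0.0039,0,0.0113,0,0.084,0,-0.0039,0,0.0113,0,0.084,0])

```text
time_s: 15.8
tool_pos: [0.4504, 0.1973, 0.0479]
tcp_rot: [3.136, -0.167, 0.028]
contact_force: [-4.4, -4.6, 29.7]
grip_width: 0.124
gripper_force: 65.6
```

```bash
python3 st.py; for a in "0 0 0" "0 -2 -1"; do python3 pl.py $a 434; done
```

```text
15.8 q [ 0.3288  0.3642  2.0718 -0.0118  0.6892  2.0149] p [0.4504 0.1973 0.0479] F [-4.4307 -4.6081 29.6905] w 0.12418619117979679 65.59281706809998
[[ 0.9942 -0.106   0.018 ]
 [-0.106  -0.9944 -0.0018]
 [ 0.0181 -0.0001 -0.9998]]
target [0.4497 0.1968 0.048 ] shift [-0.0007  0.0006 -0.0001] turn [-0.0001 -0.0181  0.0011] F [-4.4307 -4.6081 29.6905] t 15.8
target [0.449  0.1968 0.0443] shift [-0.0014  0.0006  0.0036] turn [-0.0001 -0.0006  0.0011] F [-4.4307 -4.6081 29.6905] t 15.8
```

Emit:
move_arm(motion=[0.0003,0,-0.002,0,-0.01,0,0.0006,0,-0.0035,0,-0.0175,0,0.0006,0,-0.0035,0,-0.0175,0])

```text
time_s: 16.18
tool_pos: [0.4495, 0.1972, 0.048]
tcp_rot: [-3.136, 0.168, 0.002]
contact_force: [-0.7, 0.4, 7.3]
grip_width: 0.12
gripper_force: 62.7
```

Emit:
move_arm(motion=[0,0,0,0,0,0,0,0,0,0,0,0,0,0,0,0,0,0], grip=0.036)

```text
time_s: 16.55
tool_pos: [0.448, 0.1968, 0.0469]
tcp_rot: [3.137, -0.168, -0.006]
contact_force: [0.1, -0.3, -0.6]
grip_width: 0.421
gripper_force: 0.0
```

Emit:
move_arm(motion=[0,0,-0.015,0,0,0,0,0,-0.05,0,0,0,0,0,-0.1,0,0,0,-0.05,0,-0.15,0,0,0,-0.1,0,-0.2,0,0,0,-0.12,0,-0.2,0,0,0])

```text
time_s: 17.3
tool_pos: [0.3301, 0.2106, 0.2519]
tcp_rot: [-3.133, 0.168, -0.006]
contact_force: [-0.4, 0.7, -0.2]
grip_width: 0.421
gripper_force: 0.0
```

```bash
python3 st.py;python3 - <<'E'
from h import *
t=capture("top")[:,:,::-1];s=capture("side")[:,:,::-1]
cv2.imwrite("pics/t8.png",t);cv2.imwrite("pics/s8.png",s)
f=lambda a:cv2.resize(a,(400,300),interpolation=cv2.INTER_CUBIC)
b=lambda a:cv2.convertScaleAbs(a,alpha=1.8,beta=10)
m=np.vstack([np.hstack([f(t[172:247,348:448]),f(t[175:250,200:300])]),np.hstack([f(s[145:220,315:415]),f(s[240:318,225:329])])])
cv2.imwrite("pics/z8.png",b(m))
E
```

```text
17.3 q [ 0.4552 -0.166   2.1512  0.0019  1.1512  2.1323] p [0.3301 0.2106 0.2519] F [-0.4369  0.7117 -0.1966] w 0.42140386794824736 0.0
[[ 0.9943 -0.1069  0.0038]
 [-0.1069 -0.9943  0.0038]
 [ 0.0034 -0.0042 -1.    ]]
```

```bash
python3 mv.py .4019 .2019 .052 -6.15 0
```

```text
shift [0.0738 0.0012 0.1983] turn [-0.0027 -0.0005  0.0022] deg 0.20370468029545674
toolz [-0. -0. -1.] q [ 0.4562 -0.1655  2.1543  0.0022  1.1509  2.1312] p [0.3284 0.2103 0.2502]
```

Emit:
move_arm(motion=[0.06,0.001,0.03,0,0,0,0.073,0.001,0.08,0,0,0,0.073,0.001,0.13,0,0,0,0.073,0.001,0.17,0,0,0,0.073,0.001,0.19,0,0,0,0.073,0.001,0.197,0,0,0,0.073,0.001,0.197,0,0,0], grip=0)

```text
time_s: 18.27
tool_pos: [0.4023, 0.2009, 0.0505]
tcp_rot: [-3.137, 0.169, 0.004]
contact_force: [0.4, -0.1, -0.2]
grip_width: -0.002
gripper_force: 0.0
```

Emit:
move_arm(motion=[0,0,0.005,0,0,0,0,0,0.01,0,0,0,0,0,0.012,0,0,0,0,0,0.013,0,0,0,0,0,0.013,0,0,0])

```text
time_s: 18.9
tool_pos: [0.4029, 0.2014, 0.0409]
tcp_rot: [-3.137, 0.168, 0.004]
contact_force: [-6.8, -2.9, 27.9]
grip_width: -0.003
gripper_force: 13.8
```

Emit:
move_arm(motion=[0,0,-0.02,0,0,0,0,0,-0.06,0,0,0,0,0,-0.11,0,0,0,-0.03,0,-0.16,0,0,0,-0.08,0,-0.2,0,0,0,-0.1,0,-0.22,0,0,0,-0.1,0,-0.22,0,0,0])

```text
time_s: 19.77
tool_pos: [0.3032, 0.2124, 0.2598]
tcp_rot: [-3.134, 0.165, -0.004]
contact_force: [-0.2, 1.0, 0.3]
grip_width: -0.002
gripper_force: 0.0
```

```bash
python3 - <<'E'
from h import *
t=capture("top")[:,:,::-1];s=capture("side")[:,:,::-1]
f=lambda a:cv2.resize(a,(400,300),interpolation=cv2.INTER_CUBIC)
m=np.vstack([np.hstack([f(t[172:247,348:448]),f(t[175:250,200:300])]),np.hstack([f(s[145:220,315:415]),f(s[240:318,225:329])])])
cv2.imwrite("pics/z9.png",cv2.convertScaleAbs(m,alpha=2,beta=10))
E
```

```text
(no output)
```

View pics/z9.png

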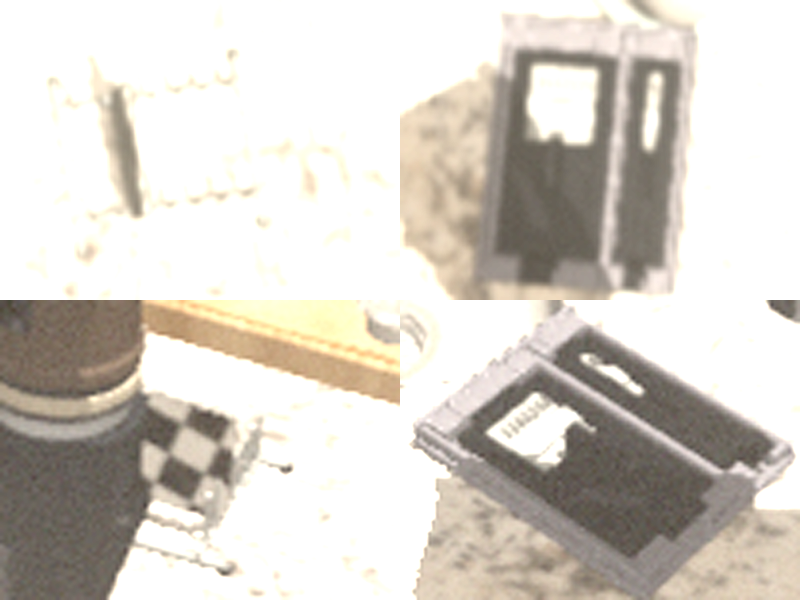

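The insert lies flat in the wide bay at about (555,160) in the zoom, with its tongue under the lip at (555,50) and the catch at its near end (540,268). The coaster still stands in the rack.

```bash
python3 -c "
from station import finish_job; print(finish_job())"
```

```text
the job is handed in; nothing more can be done
None
```

I put the insert away and handed the job in at about 20 s: it lies flat in the wide bay, tongue under the lip, pressed down with about 28 N so the catch should be over it (in the pictures it looks shut), with the coaster still standing in the rack.

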